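# Seat the specimen pot's lid and hold the keeper bolt from behind its bracket

### The arm

A 7-joint arm with a two-finger parallel gripper is mounted at the origin on a cart in front of the work surface, level with it; the furniture and walls round the work are solid. World frame = base frame: x ahead of the robot, y to its left, z up, the work surface at z = 0. Lengths are in m, angles in rad, forces in N, time in s.
With the tool pointing down it reaches from about 0.425 to 1.025 m from the base axis. Payload 3.6 kg.
Tool frame: the origin (TCP) lies midway between the tips of the shut fingers; the grasp point (between the pads) lies 19 mm behind it; z points along the fingers, y is the line along which they close (so a half turn about z gives the same grasp; the last joint's range is limited). The gripper opens to 85 mm and grips with 20 to 120 N. Pads are 22 mm wide; open, the fingers measure 114 mm over their backs; the gripper's body (76 mm by 85 mm) begins 54 mm behind the grasp point. The pads swing forward as they close: fully open they stand 13 mm farther back than shut.
Start: joints at [1.026, 0.591, 0.048, 1.609, -0.033, 0.943, -0.034], TCP at [0.317, -0.652, 0.231] pointing down, gripper open.
Joint ranges: [-2.69, 2.69], [-0.47, 2.24], [-1.27, 1.36], [0.19, 2.51], [-1.53, 4.68], [0.08, 2.07], [-3.09, 3.09]. Speed limits (rad/s): [2.57, 2.57, 3.14, 3.14, 3.14, 3.14, 3.14].

### API

Orientations are given as a rotation vector (axis times angle).
In Python, from station import robot, eyes gives the robot as it stands.
- The arm moves only by the tool carry_out, never from a script. Its argument "plan" is a list of rows, each a list of 3 entries, a list of its own where there are three numbers: the opening, from 0 (shut) to 1 (fully open), then the shift along the world's x, y, z in m, then the turn, a rotation vector about the world's x, y, z in degrees. In form: [[claw, [x, y, z], [rx, ry, rz]], ...]. A call has 1 to 8 rows; each row is the pose to reach, as a shift and turn from the pose commanded when the call began; what a row does not reach only later rows make up. A row lasts 1/12 s, in which the tool goes at most 41.7 mm and 7.16 degrees, less where a joint would pass 70% of its speed; a pose out of reach is approached as far as the arm can. A call with a gripper value outside its range is refused whole. The fingers move at their own pace and stop on an object; "newtons" is the grip in N (left out, the last holds). Time passes only in rows, so rows that repeat a pose let the fingers close. It gives the time, the measured TCP pose, the force, the opening and the grip force at its end, in the units of the state.
- robot.get_state(): the state, without advancing time (a new reading comes with each control period).
- eyes.get_image(name): name is "side" or "top" or "wrist"; returns (picture, depth): 400x640x3 uint8, red, green, blue; 400x640 float32, m along the optical axis (not along the pixel's ray), 0 where there is no reading.
- eyes.get_calibration(name): a dict with "camera_matrix" (3x3 intrinsics, pixels), "dist" ([k1, k2, p1, p2, k3] as OpenCV has them; the pictures are not rectified), "camera_from_world" (4x4, takes a point from world to camera coordinates). Camera axes: x right, y up, looking along -z (the intrinsics and any distortion apply to the point x, -y, -z); pixel columns grow to the right and rows downward; lengths in m; the calibration is good to about 2 mm. A picture is of the moment at which its call begins: read the wrist's pose just before it. get_calibration takes no time and is no camera call; for the wrist camera it gives the pose at the moment of the call.
- robot.sign_off(): hands the job in; it is judged then, once.
The state is a dict: "clock": time; "joint_positions": joint angles; "dq": joint speeds; "joint_efforts": joint torques, N m; "eef_pos": TCP position; "orientation": TCP orientation; "contact_force": force on the tool from outside, world axes, zero at the start; "moment": the same for the moment, N m; "opening": finger opening in m; "grip_force": force on a finger pad.
Only numpy, scipy, OpenCV 4.12 (cv2) and the standard library are available. Lean on these libraries where they do the work, as an engineer would, in place of code of your own. Each camera call takes 0.05 s, during which the arm holds its last target. There are 200 camera calls.

### The job

Press the loose lid of the steel specimen pot down until it sits fully home and level on the rim. Then reach down into the gap behind the bracket, grip the bolt head hidden there across its flat sides and bring it upright, so that the fork on the same bolt lies level over the lid; never push on the fork itself. Finish while still holding the bolt head firmly from turning back, and leave the other things on the desk where they are.

Things in the scene. Friction and masses are not known exactly. Their poses are not given: they have to be found in the camera images.
- pot_rim (a point): Centre of the pot's mouth, in the plane of its rim, 86 mm above the desk. The steel pot (86 mm outside, wall 4 mm) is fixed on a base plate 150 x 230 mm with the bracket. Axes of the base plate: z up, x along the bolt from the front of the bracket (nearest the robot) to the space behind it, y from the bracket towards the pot.
- lid_top (a point): Centre of the flat top of the lid's knob, a dark disc of 22 mm diameter in the slot between the fork's prongs; seated, it is 21 mm above the rim. The loose steel lid (80 g, 90 mm across, 5 mm thick, a 72 mm plug 14 mm deep below) stands about 8 mm proud on three sprung catches inside the mouth; a straight push of 5 to 15 N on the knob drives it past them and it stays down.
- lid_seat (a point): Centre of the underside of the lid's disc (21 mm under the knob's top, z along the lid's axis up); it comes to lie on the rim when the lid is home.
- head_mid (a point): Centre of the bolt head, 96 mm above the desk, behind the bracket's front plate. The steel head is a block 16 mm along the bolt (x), 12 mm across its flat sides (y), 30 mm tall (z); these axes turn with the bolt, which lies level, its line 105 mm beside the pot's axis. The head stands mid-way in the bracket's gap, with 70 mm free below it.
- bolt_head: The bolt head, origin at its centre (as head_mid). The gap round it is 50 mm wide along x, between the upright front and rear plates of an aluminium U bracket; each plate is 5 mm thick, 64 mm wide along y and ends 128 mm above the desk. The gap is open at the top and at both sides.
- keeper (a joint): Turn of the bolt with head and fork, rad: 0 = fork level, head upright (flat sides vertical); positive = the fork's free end raised. Stops at -0.05 and 0.30. A spring turns it up with about 0.1 N m, so it rests at 0.30 unless held. Fingers closing level on the flat sides square the head up to 0.
- fork: Flat aluminium fork (6 mm thick, 60 mm wide, two prongs, 40 mm slot open at the free end) on the bolt in front of the bracket, reaching along y over the lid to 140 mm from the bolt; origin on the bolt's line, 30 mm before the bracket's front face. Level, it is 2 mm above a seated lid; a proud lid stops it from coming level.
- dropper: Bystander: dark dropper bottle, 33 mm across, 102 mm tall, standing behind the stand; origin under its centre.
- vial_carton: Bystander: small card carton 60 x 86 x 34 mm in front of the pot; origin under its centre.
- vial_1: Bystander: glass vial 16 mm across, 35 mm tall, in front of the bracket; origin under its centre.
- rubber_stamp: Bystander: rubber stamp with turned handle, 23 x 46 x 70 mm, to the right of the bracket; origin under its centre.
Mind the look-alikes: they are no part of the job. Of the things shaped like the part that bears lid_top, the bare steel one is meant.

How it is judged:
On the way, in this order (a step that is already met when the one before it is completed fails the run):
1. the lid is pressed home and level on the rim (z of lid_seat in the frame of pot_rim below 0.0025 m and horizontal distance between lid_seat and pot_rim below 0.006 m and angle between lid_top's own z axis and vertical below 0.05 rad), for 0.2 s.
2. the bolt head is gripped behind the bracket and held upright, the fork level (value of joint keeper below 0.08 rad and contact force between the fingers and bolt_head above 5 N and distance between the grasp point and head_mid below 0.022 m and contact force between each of the arm, the fingers and fork below 1 N), for 0.5 s.
At the end, for the whole second after the job is handed in: Lid on the rim (underside within 2.5 mm of its plane, 6 mm of its centre, tilt under 0.05 rad); bolt head between the fingers (over 5 N, grasp point within 22 mm of its centre), bolt still and no more than 0.08 rad above level; fork not touched by the robot (under 1 N) (all of step 1 and all of step 2 and velocity of joint keeper between -0.05 and 0.05 rad/s); the arm keeps its last pose, push and grip.
It fails at once if the dropper bottle is shifted by more than 30 mm (distance of dropper from where it was at the start of the episode above 0.03 m).
It fails at once if the carton is shifted by more than 30 mm (distance of vial_carton from where it was at the start of the episode above 0.03 m).
It fails at once if the vial is shifted by more than 30 mm (distance of vial_1 from where it was at the start of the episode above 0.03 m).
It fails at once if the rubber stamp is shifted by more than 30 mm (distance of rubber_stamp from where it was at the start of the episode above 0.03 m).
It fails at once if the robot pushes on the fork itself (contact force between any of the arm, the fingers and fork above 8 N).
It also fails if it takes over 38 s, if anything falls off the work surface, if the arm or the gripper's body presses on something with over 40 N, if the wrist force passes 120 N, or if a joint passes its speed limit or range.

## Working session

There is one attempt and no reset: what is moved stays moved. The work goes in short steps, Python scripts to look and compute and a tool call to move; the robot and the scene stay as the last step left them, time stands still between calls to the robot, and variables do not carry over. Pictures are saved under pics/ and viewed, at most 10 in all, crops included, and the job is handed in when it is done.

Besides the shell and the picture viewer there is one more tool, called after "Request:" as name([rows], argument=value, ...), one row to a line, values as JSON. carry_out: Moves the arm, as the interface text tells. Its arguments: {"type":"object","properties":{"plan":{"type":"array"},"newtons":{"type":"number"}},"required":["plan"]}

```bash
mkdir -p pics; cat > h.py <<'E'
import numpy as np, cv2
from station import robot, eyes
def snap(n,f):
    c=eyes.get_calibration(n); im,d=eyes.get_image(n)
    cv2.imwrite(f'pics/{f}.png',im[:,:,::-1]); np.savez(f'{f}.npz',im=im,d=d,K=c['camera_matrix'],D=c['dist'],T=c['camera_from_world'])
def load(f): return dict(np.load(f'{f}.npz'))
def ray(s,u,v):
    p=cv2.undistortPoints(np.array([[[u,v]]],float),np.array(s['K'],float),np.array(s['D'],float))[0,0]
    R=s['T'][:3,:3];t=s['T'][:3,3]
    return -R.T@t, R.T@np.array([p[0],-p[1],-1.])
def onz(s,u,v,z):
    o,r=ray(s,u,v); return o+r*(z-o[2])/r[2]
def dep(s,u,v):
    o,r=ray(s,u,v); return o+r*s['d'][int(v),int(u)]
E
python3 - <<'E'
from h import *
print(robot.get_state())
for n in('side','top'): snap(n,n+'0'); s=load(n+'0'); print(n,-s['T'][:3,:3].T@s['T'][:3,3])
E
```

```text
{'clock': 0.0, 'joint_positions': array([ 1.02550342,  0.59211309,  0.04832402,  1.60984419, -0.03329259,
        0.94266807, -0.0336866 ]), 'dq': array([ 0.00092512, -0.00047665,  0.00020734,  0.00060757,  0.0021835 ,
        0.00138366, -0.00040817]), 'joint_efforts': array([ 5.24070856e-04, -5.48681331e+01,  1.54626656e+00, -1.98120993e+01,
        9.24897176e-03,  8.84777721e-03,  7.57857403e-07]), 'eef_pos': array([ 0.31614906, -0.65151808,  0.23013772]), 'orientation': array([-3.05966938e+00, -7.03295146e-01,  1.00425032e-03]), 'contact_force': array([-0.11722191, -0.11636428, -0.2308681 ]), 'moment': array([-0.02012938,  0.00826846, -0.02583334]), 'grip_force': 0.0, 'opening': 0.08549752117528917}
side [ 0.42875142 -0.7857416   0.70125406]
top [0.32502821 0.04460543 1.0306665 ]
```

View pics/top0.png

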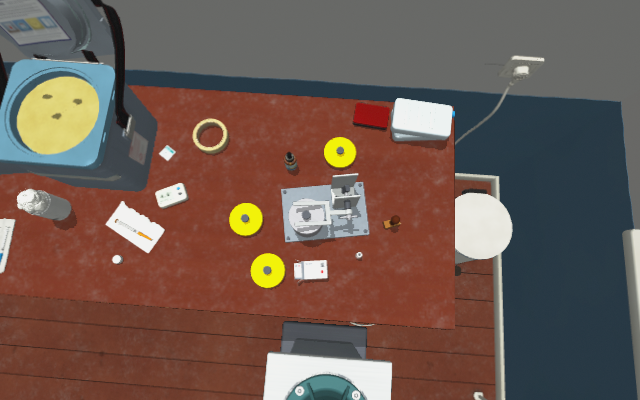

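View pics/side0.png

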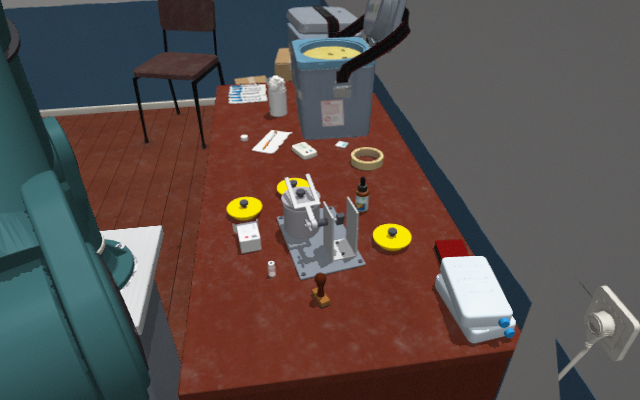

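```bash
python3 - <<'E'
from h import *
t=load('top0');s=load('side0')
for n,q in(('plate corner',(282,188)),('c2',(362,183)),('c3',(368,236)),('c4',(286,241)),('pot',(306,215)),('stamp',(393,222)),('vial',(359,255)),('carton',(311,270)),('dropper',(291,160))): print(n,dep(t,*q).round(3), onz(t,*q,0.0).round(3))
a=cv2.resize(t['im'][170:250,270:410],None,fx=5,fy=5,interpolation=cv2.INTER_CUBIC)[:,:,::-1]
b=cv2.resize(s['im'][165:280,260:400],None,fx=5,fy=5,interpolation=cv2.INTER_CUBIC)[:,:,::-1]
cv2.imwrite('pics/ta.png',a);cv2.imwrite('pics/sa.png',b)
E
```

```text
plate corner [ 0.586  0.161 -0.001] [0.585 0.161 0.   ]
c2 [ 0.615 -0.061  0.004] [ 0.616 -0.061  0.   ]
c3 [ 0.469 -0.085 -0.001] [ 0.468 -0.085  0.   ]
c4 [0.438 0.136 0.005] [0.438 0.136 0.   ]
pot [0.493 0.083 0.116] [0.514 0.088 0.   ]
stamp [ 0.5   -0.139  0.064] [ 0.512 -0.151  0.   ]
vial [ 0.413 -0.06   0.032] [ 0.415 -0.063  0.   ]
carton [0.365 0.062 0.034] [0.366 0.063 0.   ]
dropper [0.644 0.136 0.074] [0.669 0.143 0.   ]
```

View pics/ta.png

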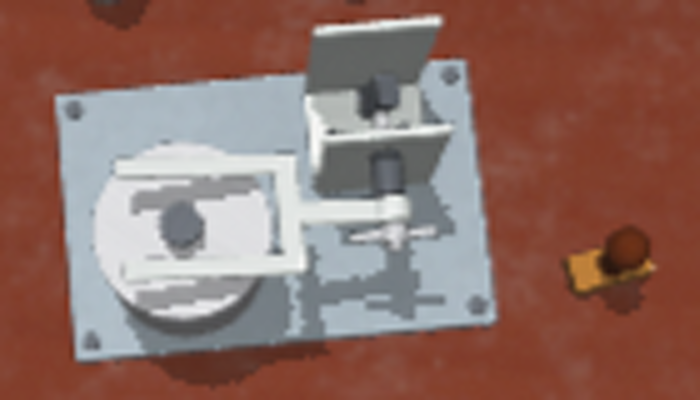

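View pics/sa.png

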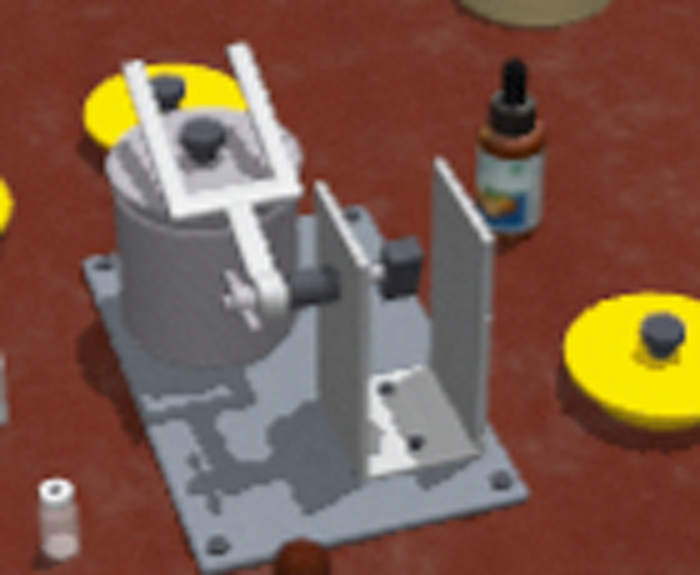

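Top crop: knob is at full-image pixel (306,215), head at (346,188), and the base plate is yawed about 8°. Predicted head position from the pot is about (0.567,-0.013). I'll move to a viewpoint above the stand.

Request:
carry_out([
  [0, [0.01, 0.03, 0.04], [0, 0, -4]],
  [0, [0.02, 0.07, 0.06], [0, 0, -8]],
  [0, [0.035, 0.11, 0.06], [0, 0, -13]],
  [0, [0.05, 0.15, 0.06], [0, 0, -18]],
  [0, [0.06, 0.19, 0.06], [0, 0, -18]],
  [0, [0.075, 0.23, 0.06], [0, 0, -18]],
  [0, [0.09, 0.27, 0.06], [0, 0, -18]],
  [0, [0.1, 0.31, 0.06], [0, 0, -18]],
])

```text
clock: 0.77
eef_pos: [0.4132, -0.354, 0.2911]
orientation: [-3.134, -0.217, -0.0]
contact_force: [1.0, -0.1, -0.2]
opening: -0.0002
grip_force: 0.0
```

Request:
carry_out([
  [0, [0.01, 0.04, 0], [0, 0, 0]],
  [0, [0.025, 0.08, 0], [0, 0, 0]],
  [0, [0.035, 0.12, 0], [0, 0, 0]],
  [0, [0.05, 0.16, 0], [0, 0, 0]],
  [0, [0.06, 0.2, 0], [0, 0, 0]],
  [0, [0.075, 0.24, 0], [0, 0, 0]],
  [0, [0.085, 0.28, 0], [0, 0, 0]],
  [0, [0.1, 0.31, 0], [0, 0, 0]],
])

```text
clock: 1.43
eef_pos: [0.5116, -0.0426, 0.291]
orientation: [-3.133, -0.22, 0.002]
contact_force: [0.8, 0.5, -0.2]
opening: -0.0
grip_force: 0.0
```

```bash
python3 - <<'E'
from h import *
st=robot.get_state();print(st['clock'],st['eef_pos'],st['orientation'],st['joint_positions'].round(2))
snap('wrist','w1');s=load('w1');print(-s['T'][:3,:3].T@s['T'][:3,3],s['T'][:3,:3].round(2))
t=load('top0')
for n,q,z in(('knob',(306.4,214.8),.115),('head',(346.4,188.4),.105)): print(n,onz(t,*q,z).round(4))
E
```

```text
1.4333 [ 0.51162153 -0.04255504  0.29104761] [-3.13287561e+00 -2.19908100e-01  2.48367786e-03] [ 0.06  0.25 -0.07  2.01  0.02  0.88 -1.46]
[ 0.58549513 -0.03103374  0.43339965] [[ 0.14 -0.99 -0.  ]
 [ 0.95  0.13 -0.29]
 [ 0.29  0.04  0.96]]
knob [0.4933 0.082  0.115 ]
head [ 0.5697 -0.0123  0.105 ]
```

View pics/w1.png

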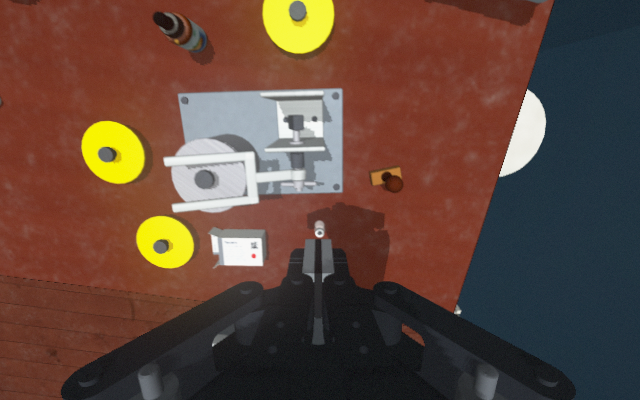

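Wrist view: knob top at about (205,179), tilted head at about (295,122), plate corners at about (180,95), (342,89), (342,193). I'll refine these with masks.

```bash
python3 - <<'E'
from h import *
s=load('w1');g=s['im'].max(2)
def blob(u0,v0,u1,v1,th):
    m=(g[v0:v1,u0:u1]<th).astype(np.uint8); n,l,st,c=cv2.connectedComponentsWithStats(m)
    i=1+np.argmax(st[1:,4]); return c[i]+[u0,v0],st[i]
k,a=blob(190,165,222,194,110);print('knob',k,a,onz(s,*k,.115).round(4), dep(s,*k).round(3))
h,a=blob(284,108,306,134,95);print('head',h,a,onz(s,*h,.109).round(4),dep(s,*h).round(3))
c=[onz(s,*q,.004)[:2] for q in((180,95),(342,89),(342,193))]
print(c,np.degrees(np.arctan2(*(c[0]-c[1])[::-1]))-90,np.degrees(np.arctan2(*(c[1]-c[2])[::-1])))
for q in((266,94),(322,94),(268,149),(325,149)): print(onz(s,*q,.128).round(3),dep(s,*q).round(3))
E
python3 - <<'E'
import cv2
i=cv2.imread('pics/w1.png')[80:215,155:350];cv2.imwrite('pics/w1c.png',cv2.resize(i,None,fx=4,fy=4,interpolation=cv2.INTER_CUBIC))
E
```

```text
knob [211.         176.46511628] [15  5 10 15 43] [0.4986 0.0773 0.115 ] [0.498 0.078 0.114]
head [290.23214286 121.33928571] [ 2  8  8 13 56] [ 0.5698 -0.0032  0.109 ] [ 0.569 -0.002  0.096]
[array([0.57892124, 0.162225  ]), array([ 0.61771072, -0.06004714]), array([ 0.47038248, -0.08444426])] 9.899195614717286 9.40268267142104
[0.593 0.022 0.128] [0.593 0.022 0.127]
[ 0.601 -0.033  0.128] [ 0.601 -0.033  0.129]
[0.54  0.015 0.128] [0.54  0.015 0.128]
[ 0.548 -0.044  0.128] [ 0.548 -0.044  0.125]
```

View pics/w1c.png

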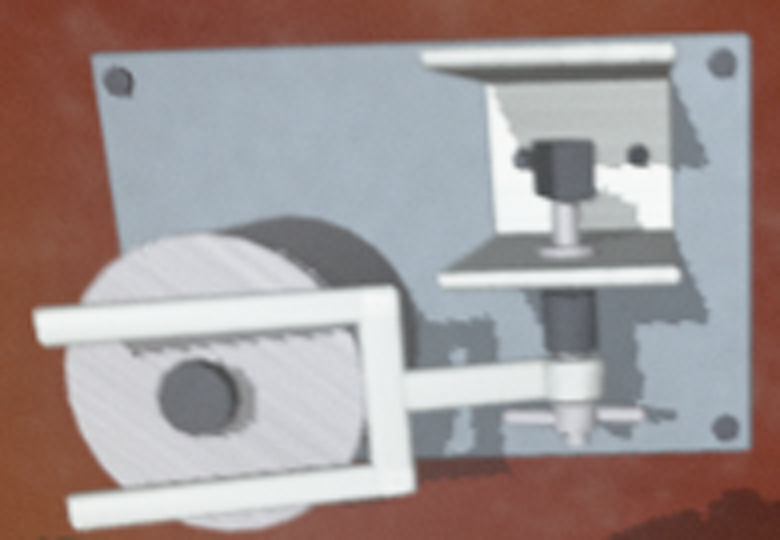

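The enlarged wrist view puts the knob top at full-image (204.2,179.5). The front plate's top edge runs from (265,149.5) to (325,148), and the rear one from (260.5,94.5) to (323.5,92).

```bash
python3 - <<'E'
from h import *
s=load('w1');f=lambda u,v:(155+u/4,80+v/4)
P=lambda u,v,z:onz(s,*f(u,v),z)[:2]
k=P(197,398,.115);print('knob',k)
y=lambda a,b:np.degrees(np.arctan2(*(a-b)[::-1]))-90
fl,fr,rl,rr=P(440,279,.128),P(679,274,.128),P(422,55,.128),P(675,48,.128)
print(fl,fr,rl,rr,y(fl,fr),y(rl,rr),np.linalg.norm(fl-fr),np.linalg.norm(rl-rr))
print('gapmid from plates',(fl+fr+rl+rr)/4)
c=[P(93,54,.004),P(750,35,.004),P(750,449,.004)]
print('plate',y(c[0],c[1]),y(c[1],c[2])+90,np.linalg.norm(c[0]-c[1]),np.linalg.norm(c[1]-c[2]))
print('knob-line bolt', P(572,168,.109),P(563,225,.1),P(574,400,.096))
for a in(8,9,10):
  a=np.radians(a);R=np.array([[np.cos(a),-np.sin(a)],[np.sin(a),np.cos(a)]]);print(k+R@[.06,-.105])
E
```

```text
knob [0.49408223 0.08473644]
[0.53858567 0.01800972] [ 0.54853537 -0.04340141] [0.59286258 0.02728837] [ 0.60313965 -0.03431902] 9.202962757925675 9.470617218673596 0.062211921675700894 0.06245869938411854
gapmid from plates [ 0.57078082 -0.00810558]
plate 9.459028868898784 9.430666402770242 0.22845465163764825 0.14847118628955636
knob-line bolt [ 0.57025366 -0.01151254] [ 0.55410766 -0.01033795] [ 0.50363011 -0.0193278 ]
[ 0.56811149 -0.01089132]
[ 0.56976915 -0.00958477]
[ 0.57140375 -0.00824948]
```

Request:
carry_out([
  [0, [-0.006, 0.04, 0], [0, 0, 1.4]],
  [0, [-0.012, 0.08, 0], [0, 0, 1.4]],
  [0, [-0.0176, 0.115, -0.01], [0, 0, 1.4]],
  [0, [-0.0176, 0.1275, -0.04], [0, 0, 1.4]],
  [0, [-0.0176, 0.1275, -0.08], [0, 0, 1.4]],
  [0, [-0.0176, 0.1275, -0.12], [0, 0, 1.4]],
  [0, [-0.0176, 0.1275, -0.13], [0, 0, 1.4]],
  [0, [-0.0176, 0.1275, -0.13], [0, 0, 1.4]],
])

```text
clock: 2.15
eef_pos: [0.4924, 0.0804, 0.1586]
orientation: [3.13, 0.254, -0.012]
contact_force: [-0.1, -0.1, 0.4]
opening: 0.0
grip_force: 0.0
```

```bash
python3 - <<'E'
from h import *
snap('wrist','w2');print(robot.get_state()['eef_pos'])
E
```

```text
[0.49432355 0.08078718 0.16063667]
```

View pics/w2.png

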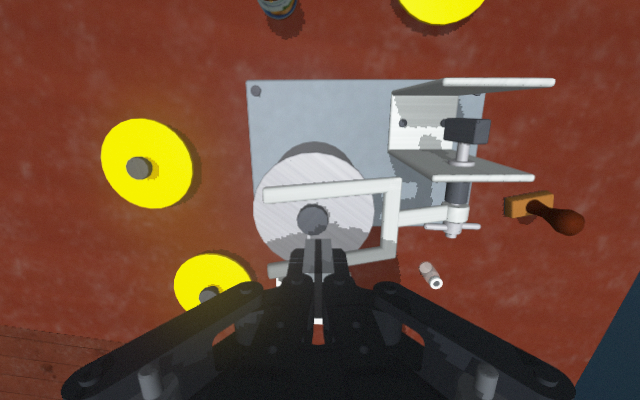

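Knob top seen at about (313,219), just ahead of the fingertips.

```bash
python3 - <<'E'
from h import *
s=load('w2');g=s['im'].max(2)
print(onz(s,313,219,.115),dep(s,313,215))
m=(g[200:240,292:335]<110).astype(np.uint8);m[m.shape[0]-6:]=0
c,_=cv2.findContours(m,0,2);c=max(c,key=cv2.contourArea);print(cv2.minEnclosingCircle(c),cv2.boundingRect(c))
st=robot.get_state();print(st['eef_pos'],st['orientation'],st['dq'].round(3))
E
```

```text
[0.49517057 0.08533063 0.115     ] [0.49787482 0.0857657  0.11456487]
((25.0, 29.0), 9.848958015441895) (16, 24, 19, 10)
[0.49432355 0.08078718 0.16063667] [ 3.13070887  0.2535084  -0.00484317] [ 0.005 -0.048 -0.004 -0.043 -0.    -0.001  0.001]
```

Request:
carry_out([
  [0, [0, 0.004, 0], [0, 0, 0]],
  [0, [0, 0.004, 0], [0, 0, 0]],
  [0, [0, 0.004, 0], [0, 0, 0]],
  [0, [0, 0.004, 0], [0, 0, 0]],
])

```text
clock: 2.53
eef_pos: [0.4962, 0.0856, 0.1629]
orientation: [-3.131, -0.254, -0.005]
contact_force: [-0.7, 0.4, -0.2]
opening: 0.0
grip_force: 0.0
```

Request:
carry_out([
  [0, [-0.001, 0, -0.01], [0, 0, 0]],
  [0, [-0.001, 0, -0.025], [0, 0, 0]],
  [0, [-0.001, 0, -0.038], [0, 0, 0]],
  [0, [-0.001, 0, -0.043], [0, 0, 0]],
  [0, [-0.001, 0, -0.046], [0, 0, 0]],
  [0, [-0.001, 0, -0.048], [0, 0, 0]],
  [0, [-0.001, 0, -0.05], [0, 0, 0]],
  [0, [-0.001, 0, -0.051], [0, 0, 0]],
])

```text
clock: 3.2
eef_pos: [0.4947, 0.0854, 0.1115]
orientation: [3.131, 0.254, 0.002]
contact_force: [-2.7, -0.1, 12.2]
opening: -0.0001
grip_force: 6.2
```

Request:
carry_out([
  [0, [0, 0, -0.001], [0, 0, 0]],
  [0, [0, 0, -0.002], [0, 0, 0]],
  [0, [0, 0, -0.003], [0, 0, 0]],
  [0, [0, 0, -0.004], [0, 0, 0]],
  [0, [0, 0, -0.005], [0, 0, 0]],
])

```text
clock: 3.62
eef_pos: [0.4952, 0.0858, 0.107]
orientation: [-3.131, -0.254, -0.004]
contact_force: [-3.4, -0.5, 23.7]
opening: -0.0001
grip_force: 11.5
```

Request:
carry_out([
  [0, [0, 0, -0.001], [0, 0, 0]],
  [0, [0, 0, -0.002], [0, 0, 0]],
  [0, [0, 0, -0.002], [0, 0, 0]],
  [0, [0, 0, -0.002], [0, 0, 0]],
])

```text
clock: 3.95
eef_pos: [0.4952, 0.0858, 0.107]
orientation: [3.131, 0.254, 0.005]
contact_force: [-5.8, -0.9, 29.2]
opening: -0.0003
grip_force: 15.0
```

Request:
carry_out([
  [0, [0, 0, 0.01], [0, 0, 0]],
  [0, [0, 0, 0.03], [0, 0, 0]],
  [0, [0, 0, 0.06], [0, 0, 0]],
  [0, [0, 0, 0.1], [0, 0, 0]],
  [0.6, [0.02, -0.03, 0.13], [0, 0, 0]],
  [0.6, [0.04, -0.06, 0.14], [0, 0, 0]],
  [0.6, [0.06, -0.085, 0.14], [0, 0, 0]],
  [0.6, [0.07, -0.095, 0.14], [0, 0, 0]],
])

```text
clock: 4.62
eef_pos: [0.5675, -0.0149, 0.2457]
orientation: [3.129, 0.245, 0.01]
contact_force: [1.1, -1.2, 0.0]
opening: 0.0482
grip_force: 0.0
```

Request:
carry_out([
  [0.6, [0, 0, 0], [0, 0, 0]],
  [0.6, [0, 0, 0], [0, 0, 0]],
  [0.6, [0, 0, 0], [0, 0, 0]],
  [0.6, [0, 0, 0], [0, 0, 0]],
])

```text
clock: 4.95
eef_pos: [0.5627, -0.0077, 0.2427]
orientation: [-3.13, -0.259, 0.003]
contact_force: [0.4, 0.0, 0.9]
opening: 0.0511
grip_force: 0.0
```

```bash
python3 - <<'E'
from h import *
st=robot.get_state();print(st['eef_pos'],st['orientation'],st['opening'])
snap('wrist','w3');snap('side','s3')
a=load('s3')['im'][165:280,260:400];b=load('w3')['im']
b=cv2.resize(b,(480,300));a=cv2.resize(a,None,fx=2.6,fy=2.6,interpolation=cv2.INTER_CUBIC)[:299]
o=np.zeros((600,480,3),np.uint8);o[:300]=b;o[300:300+a.shape[0],:a.shape[1]]=a
cv2.imwrite('pics/c3.png',o[:,:,::-1])
E
```

```text
[ 0.56267431 -0.00771269  0.24273309] [-3.12993751e+00 -2.58733823e-01  3.10516047e-03] 0.051132654181124865
```

View pics/c3.png

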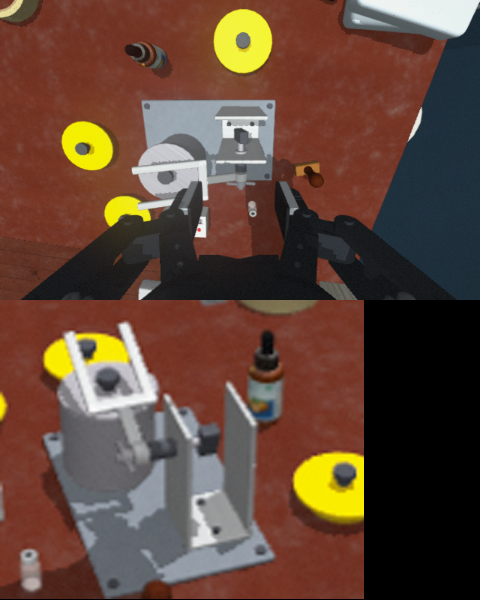

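The composite shows the lid down inside the rim. In the wrist picture the knob is at full-res (223,236) and the head at (321,176), between the open fingers and inside the bracket gap.

```bash
python3 - <<'E'
from h import *
s=load('w3');g=s['im'].max(2)
m=(g[222:250,208:240]<110).astype(np.uint8);n,l,st,c=cv2.connectedComponentsWithStats(m);i=1+np.argmax(st[1:,4]);k=c[i]+[208,222]
print('knob',k,st[i],onz(s,*k,.107),[dep(s,k[0]+d,k[1]-2).round(4)[2] for d in(-3,0,3)])
o=g
P=lambda u,v:onz(s,u,v,.128)[:2].round(4)
# plate top edges: bright rows along columns through the head
for u in(300,340): 
    print(u,[(v,int(g[v,u]),dep(s,u,v).round(3)) for v in range(136,226,3)if abs(dep(s,u,v)[2]-.126)<.006])
st=robot.get_state();print(st['eef_pos'],st['opening'])
m=(g[160:200,305:338]<95).astype(np.uint8);n,l,st,c=cv2.connectedComponentsWithStats(m);i=1+np.argmax(st[1:,4]);k=c[i]+[305,160];print('head',k,st[i],onz(s,*k,.105),dep(s,*k))
E
```

```text
knob [228.22 233.14] [16  6  8 15 50] [0.50074452 0.07724742 0.107     ] [np.float64(0.1062), np.float64(0.1035), np.float64(0.0902)]
300 [(154, 115, array([0.597, 0.015, 0.126])), (157, 240, array([0.595, 0.015, 0.129])), (211, 118, array([0.542, 0.007, 0.122])), (214, 200, array([0.541, 0.007, 0.127])), (217, 146, array([0.538, 0.006, 0.126]))]
340 [(154, 115, array([ 0.603, -0.02 ,  0.126])), (157, 243, array([ 0.6  , -0.02 ,  0.127])), (211, 116, array([ 0.549, -0.03 ,  0.122])), (214, 223, array([ 0.548, -0.03 ,  0.128])), (217, 222, array([ 0.544, -0.031,  0.126]))]
[ 0.5630521  -0.00806074  0.24294143] 0.05121571074568072
head [317.74534161 178.82608696] [  7  11  17  20 161] [ 0.57229829 -0.00482377  0.105     ] [ 0.572132   -0.00485094  0.10427261]
```

Request:
carry_out([
  [0.6, [0.008, -0.001, -0.02], [0, 0, 0]],
  [0.6, [0.008, -0.001, -0.05], [0, 0, 0]],
  [0.6, [0.008, -0.001, -0.08], [0, 0, 0]],
  [0.6, [0.008, -0.001, -0.08], [0, 0, 0]],
  [0.6, [0.008, -0.001, -0.08], [0, 0, 0]],
])

```text
clock: 5.47
eef_pos: [0.5704, -0.0099, 0.1621]
orientation: [-3.131, -0.256, 0.007]
contact_force: [0.5, 0.7, 1.2]
opening: 0.0513
grip_force: 0.0
```

Request:
carry_out([
  [0.6, [0.0005, 0.0005, -0.015], [0, 0, 0]],
  [0.6, [0.0005, 0.0005, -0.035], [0, 0, 0]],
  [0.6, [0.0005, 0.0005, -0.055], [0, 0, 0]],
  [0.6, [0.0005, 0.0005, -0.07], [0, 0, 0]],
  [0.6, [0.0005, 0.0005, -0.084], [0, 0, 0]],
  [0.6, [0.0005, 0.0005, -0.084], [0, 0, 0]],
  [0.6, [0.0005, 0.0005, -0.084], [0, 0, 0]],
])

```text
clock: 6.05
eef_pos: [0.5734, -0.0098, 0.0806]
orientation: [-3.131, -0.255, -0.002]
contact_force: [0.0, 0.4, 0.4]
opening: 0.051
grip_force: 0.0
```

Request:
carry_out([
  [0.4, [-0.002, 0.0005, -0.002], [0, 0, 0]],
  [0.3, [-0.002, 0.0005, -0.002], [0, 0, 0]],
  [0.2, [-0.002, 0.0005, -0.002], [0, 0, 0]],
  [0.1, [-0.002, 0.0005, -0.002], [0, 0, 0]],
  [0, [-0.002, 0.0005, -0.002], [0, 0, 0]],
  [0, [-0.002, 0.0005, -0.002], [0, 0, 0]],
  [0, [-0.002, 0.0005, -0.002], [0, 0, 0]],
  [0, [-0.002, 0.0005, -0.002], [0, 0, 0]],
], newtons=60)

```text
clock: 6.72
eef_pos: [0.5711, -0.0093, 0.0784]
orientation: [-3.131, -0.255, -0.002]
contact_force: [-1.3, 1.0, 5.7]
opening: 0.011
grip_force: 58.9
```

Request:
carry_out([
  [0, [0, 0, 0], [0, 0, 0]],
  [0, [0, 0, 0], [0, 0, 0]],
  [0, [0, 0, 0], [0, 0, 0]],
  [0, [0, 0, 0], [0, 0, 0]],
  [0, [0, 0, 0], [0, 0, 0]],
  [0, [0, 0, 0], [0, 0, 0]],
  [0, [0, 0, 0], [0, 0, 0]],
  [0, [0, 0, 0], [0, 0, 0]],
])

```text
clock: 7.38
eef_pos: [0.5711, -0.0093, 0.0784]
orientation: [-3.131, -0.255, -0.002]
contact_force: [-1.1, 1.0, 5.6]
opening: 0.0114
grip_force: 58.9
```

```bash
python3 - <<'E'
from h import *
st=robot.get_state();print({k:np.round(st[k],4) for k in('eef_pos','opening','grip_force','contact_force','moment','dq')})
snap('wrist','w4');snap('side','s4')
a=load('s4')['im'][150:280,240:410];b=load('w4')['im']
b=cv2.resize(b,(480,300));a=cv2.resize(a,(392,300),interpolation=cv2.INTER_CUBIC)
o=np.zeros((600,480,3),np.uint8);o[:300]=b;o[300:,:392]=a
cv2.imwrite('pics/c4.png',o[:,:,::-1])
E
```

```text
{'eef_pos': array([ 0.5711, -0.0093,  0.0784]), 'opening': np.float64(0.0114), 'grip_force': np.float64(58.9285), 'contact_force': array([-1.1445,  0.961 ,  5.5669]), 'moment': array([0.183 , 0.2892, 0.065 ]), 'dq': array([ 0.0006,  0.0003,  0.0009,  0.0007, -0.0012, -0.0006,  0.0012])}
```

View pics/c4.png

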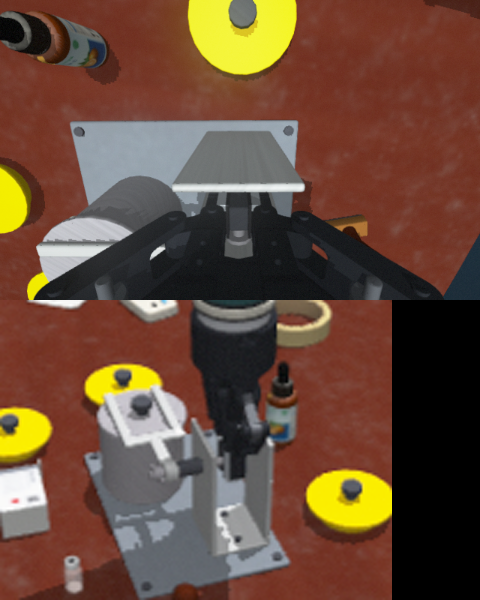

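The head is gripped: 11.4 mm between the pads, with 12 mm flats. In the side view the fork lies flat with the knob standing above its prongs. I'll check the fork height by depth before handing in.

```bash
python3 - <<'E'
from h import *
s=load('s4'); f=lambda x,y:(240+x*170/392,150+(y-300)*130/300)
for q in((109,405),(155,394),(182,428),(122,440),(142,402)): print(q,dep(s,*f(*q)).round(3))
E
```

```text
(109, 405) [0.466 0.092 0.097]
(155, 394) [0.514 0.103 0.098]
(182, 428) [0.533 0.041 0.098]
(122, 440) [0.474 0.048 0.085]
(142, 402) [0.498 0.082 0.104]
```

Fork top is at 97–98 mm along its whole length, so it is level. Knob top is about 105 mm, so the lid is seated.

```bash
python3 -c "
from station import robot
print(robot.sign_off())"
```

```text
the job is handed in; nothing more can be done
None
```

The job is handed in after about 7.5 s of robot time, with no verdict returned: the lid is pressed home, the bolt head is held upright at about 59 N, and depth readings show the fork level over the lid.

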